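Clamp the chronometer carrier down in the bridge drawer

ROBOT

A 6-joint arm with a two-finger parallel gripper is mounted at the origin on the work surface. World frame = base frame: x ahead of the robot, y to its left, z up, the work surface at z = 0. Lengths are in mm, angles in rad, forces in N, time in s.
With the tool pointing down it reaches from about 300 to 750 mm from the base axis. Payload 8.5 kg.
Tool frame: the origin (TCP) lies on the front face of the gripper's body, between the roots of the fingers; the fingertips stand 64 mm ahead of it and the grasp point (between the pads) lies ctrl.pinch_z ahead of it (ctrl.pinch_z is the distance from the TCP to the grasp point, in mm); z points along the fingers, y is the line along which they close (so a half turn about z gives the same grasp; the last joint's range is limited). The gripper opens to 88 mm and grips with 3 to 60 N. Pads are 18 mm wide; open, the fingers measure 123 mm over their backs; the gripper's body (75 mm by 187 mm) begins 45 mm behind the grasp point.
Start: joints at [0.929, 0.381, 1.297, -0, 1.464, -0.215], TCP at [227.668, 500.648, 302.748] pointing down, gripper open.
Joint ranges: [-3.11, 3.11], [-0.89, 2.33], [0.22, 2.48], [-1.42, 4.56], [0.17, 2.85], [-2.88, 2.88]. Speed limits (rad/s): [2.39, 2.39, 3.14, 3.14, 3.14, 3.14].

INTERFACE

Orientations are given as a unit quaternion [x, y, z, w].
In Python, from bench import ctrl, eyes, order gives the robot as it stands. The module is installed in compiled form; this text tells all that it offers.
- The arm moves only by the tool move_arm, never from a script. Its argument "plan" is a list that holds one entry, the list of rows, each a list of 6 numbers: the shift along the tool's x, y, z in units of 0.75 m (1.0 is 0.75 m), then the turn, a rotation vector about the tool's x, y, z in units of 60 degrees (1.0 is 60 degrees). A call has 1 to 5 rows; each row is the pose to reach, as a shift and turn from the pose commanded when the call began, along the tool's axes at that moment; what a row does not reach only later rows make up. A row lasts 1/8 s, in which the tool goes at most 62.5 mm and 10.7 degrees, less where a joint would pass 70% of its speed; a pose out of reach is approached as far as the arm can. A call with a number of a shift or a turn outside -1 to 1 is refused whole. A call with a gripper value outside its range is refused whole. "claw" is the gripper command: -1 is shut, 1 is fully open, values between are in proportion, set as the call begins (left out, the last holds). The fingers move at their own pace and stop on an object; the grip force is fixed at half the most. Time passes only in rows, so rows that repeat a pose let the fingers close. It gives the time, the measured TCP pose, the force, the opening and the grip force at its end, in the units of the state.
- ctrl.get_state(): the state, without advancing time (a new reading comes with each control period).
- eyes.get_image(name): name is "side" or "top"; returns the picture (420x560x3 uint8, red, green, blue); there is no depth.
- eyes.camera_model(name): a dict with "mtx" (3x3 intrinsics, pixels), "position" and "attitude" of the camera in the world. Camera axes: x right, y down, z forward; pixel columns grow to the right and rows downward; lengths in mm; the calibration is good to about 2 mm. A picture is of the moment at which its call begins. camera_model takes no time and is no camera call.
- order.finish_job(): hands the job in; it is judged then, once.
Trained networks look in the newest picture that a camera, given by its name, has taken for a name from the list of things; names that differ only in an ending like _2 or _b are one class to them, and where a whole thing is asked for, a point or a joint stands for the part that bears it (a point fixed in the world has none). Each returns a list of dicts, best first, with "confidence" (0 to 1); they miss things now and then, are a little off and sometimes report something else, mostly with a low value. They report only what shows in the picture. A call takes as long as a camera call. They do not tell look-alikes from the thing itself.
- eyes.silhouettes(camera, name): "mask" (420x560 bool, what is visible of it) and "position" ([row, column] in pixels, amid what is visible of it).
The state is a dict: "time_s": time; "joint_pos": joint angles; "dq": joint speeds; "joint_efforts": joint torques, N m; "ee_pos": TCP position; "eef_rot": TCP orientation; "ft_force": force on the tool from outside, world axes, zero at the start; "torque": the same for the moment, N m; "opening": opening from 0.0 (shut) to 1.0 (fully open); "grasp_force": force on a finger pad.
Only numpy, scipy, OpenCV 4.12 (cv2) and the standard library are available. Lean on these libraries where they do the work, as an engineer would, in place of code of your own. Each camera call takes 0.05 s, during which the arm holds its last target. There are 200 camera calls.

TASK

Secure the chronometer for sea: push its carrier along the rails until it is fully home against the end stop under the clamp bridge, then turn the black knob clockwise until the clamp foot bites on the carrier's brass tongue and resistance rises sharply, and add about one eighth of a turn (45 degrees) beyond that and no more. Let go with the carrier still home and the clamp left tight, and leave the other instruments in the drawer where they lie.

Things in the scene. Friction and masses are not known exactly. Their poses are not given: they have to be found in the camera images.
- drawer: Lift-out green enamelled steel drawer, fixed on the table: 360 (x) x 520 (y) mm, floor 4 mm thick, walls 5 mm thick and 45 mm high (front panel on the -x side 55 mm). Origin on the table under the carrier's home place; walls stand at x = +-180, y = -190 and y = +330 mm.
- cradle: Steel hold-down fixed in the drawer. Origin 0 to 3 mm above its floor (varies), over where the carrier's origin is when home. Rails along y (inner faces x = +-29.5 mm, 9 mm high, y -118 to +117 mm), end stop face at y = -108 mm. Bridge over y -98 to -72 mm (reaches x = +-52 mm, top 39 mm up) holds a vertical screw at x = 0, y = -85 mm with the knob above, the foot below. The carrier goes home towards -y.
- carrier: Loose, 0.45 kg: brass plate 56 (x) x 141 (y) x 6 mm with a dark wooden block 56 (x) x 64 (y) mm, top 48 mm up, a silver chronometer (50 mm across, top 52 mm) set in it. Origin under the block's centre, on the underside. The plate spans y = +33 to -108 mm; its -y part is the tongue. Starts flat between the rails (1.5 mm play a side), axes parallel to the cradle's, 35 to 65 mm (+y) from home.
- knob_grip (a point): Point on the axis of the large black plastic clamp knob, 12 mm below the top of its grip bar, 18 mm above the flange. The bar is 52 mm long (x of this frame), 14 mm thick (y), 30 mm high, on a flange 52 mm across, 10 mm thick. z is up; about 79 to 82 mm over the table at the start. Clockwise from above lowers knob and foot, 12 mm per full turn (1.9 mm per rad).
- knob (a joint): Turn of the knob, rad, growing clockwise from above (tightening); starts at -0.3 to 0.3. Even friction of about 0.05 N m until the foot touches the tongue after 0.8 to 3.1 rad (differs each time, cannot be told from measured positions); then the torque climbs steeply, some 0.3 to 0.5 N m per rad. It stays where it is left.
- foot: Dark steel clamp foot under the bridge, a disc 38 mm across on four small rubber studs, that turns and sinks with the knob. Origin on its axis, inside the disc; its studs hang 1.5 to 6 mm above the tongue at the start. It is sprung in the screw and presses harder with each bit of turn after touching.
- dish: Clear glass artificial horizon dish, 84 mm across, 26 mm high, loose; bystander. Origin at the centre of its underside.
- watch: Spare silver pocket chronometer, 54 mm across, 15 mm thick, lying flat, loose; bystander. Origin at the centre of its underside.
- protractor: Flat half-round steel protractor, 150 mm long, 4 mm thick, loose; bystander. Origin on its underside near the middle.
- sextant: Brass sextant lying flat, about 180 x 160 mm, 50 mm high, loose; bystander. Origin on its underside near the middle.
There are look-alikes about, which are no part of the job. Several things look just like the carrier: the one meant starts farthest to the robot's left.

How it is judged (in metres and radians):
On the way, in this order (a step that is already met when the one before it is completed fails the run):
1. the carrier is fully home under the clamp, the foot not yet on it (y of carrier in the frame of cradle between -0.004 and 0.004 m and x of carrier in the frame of cradle between -0.004 and 0.004 m and angle between carrier's own z axis and vertical below 0.05 rad and contact force between foot and carrier below 1 N), for 0.2 s.
2. the foot bites on the carrier's tongue with the carrier home (y of carrier in the frame of cradle between -0.004 and 0.004 m and x of carrier in the frame of cradle between -0.004 and 0.004 m and angle between carrier's own z axis and vertical below 0.05 rad and contact force between foot and carrier above 3 N), for 0.1 s.
At the end, for the whole second after the job is handed in: The carrier lies flat and home (its origin within 4 mm of the cradle's), the knob is at rest, and the foot presses on the tongue with 18 to 72 N, which is what about 25 to 70 degrees beyond first touch give (y of carrier in the frame of cradle between -0.004 and 0.004 m and x of carrier in the frame of cradle between -0.004 and 0.004 m and angle between carrier's own z axis and vertical below 0.05 rad and contact force between foot and carrier between 18 and 72 N and velocity of joint knob between -0.05 and 0.05 rad/s and linear speed of carrier below 0.01 m/s).
It fails at once if the clamp is overtightened: the foot presses on the carrier with more than 90 N (about 85 degrees beyond touch) (contact force between foot and carrier above 90 N).
It fails at once if the dish is moved by more than 15 mm (distance of dish from where it was at the start of the episode above 0.015 m).
It fails at once if the watch is moved by more than 15 mm (distance of watch from where it was at the start of the episode above 0.015 m).
It fails at once if the protractor is moved by more than 15 mm (distance of protractor from where it was at the start of the episode above 0.015 m).
It fails at once if the sextant is moved by more than 15 mm (distance of sextant from where it was at the start of the episode above 0.015 m).
It also fails if it takes over 72 s, if anything falls off the work surface, if the arm or the gripper's body presses on something with over 40 N, if the wrist force passes 120 N, or if a joint passes its speed limit or range.

## Working session

There is one attempt and no reset: what is moved stays moved. The work goes in short steps, Python scripts to look and compute and a tool call to move; the robot and the scene stay as the last step left them, time stands still between calls to the robot, and variables do not carry over. Pictures are saved under pics/ and viewed, at most 10 in all, crops included, and the job is handed in when it is done.

Besides the shell and the picture viewer there is one more tool, called after ">>>" by a JSON object that holds its "api" and its "payload". move_arm: Moves the arm, as the interface text tells. Shifts and turns lie within -1 to 1; 1 stands for 0.75 m of shift or 60 degrees of turn. Its arguments: {"type":"object","properties":{"plan":{"type":"array","items":{"type":"array","items":{"type":"array","items":{"type":"number","minimum":-1,"maximum":1}}}},"claw":{"type":"number"}},"required":["plan"]}

```bash
mkdir -p pics
cat > h.py <<'E'
import numpy as np, cv2
from scipy.spatial.transform import Rotation as R
from bench import ctrl, eyes, order
def cam(n):
    m=eyes.camera_model(n); return np.array(m['mtx']),np.array(m['position']),m['attitude']
def rot(a):
    a=np.array(a,float); return R.from_quat(a).as_matrix() if a.size==4 else a.reshape(3,3)
def onplane(n,rc,z):
    K,p,a=cam(n); d=rot(a)@np.linalg.solve(K,[rc[1],rc[0],1.]); return p+d*(z-p[2])/d[2]
def proj(n,P):
    K,p,a=cam(n); c=K@(rot(a).T@(np.array(P,float)-p)); return c[1]/c[2],c[0]/c[2]
def snap(n,f):
    im=eyes.get_image(n); cv2.imwrite('pics/'+f,im[:,:,::-1]); return im
E
python3 - <<'E'
from h import *
print(ctrl.get_state(),ctrl.pinch_z)
for n in('top','side'):
    print(n,cam(n)); snap(n,n+'0.png')
    for t,z in(('carrier',48),('knob',80),('cradle',20),('foot',20),('dish',26),('watch',19),('sextant',30),('protractor',8)):
        for d in eyes.silhouettes(n,t):
            if d['confidence']>.3: print(t,round(d['confidence'],2),np.round(d['position']),d['mask'].sum(),onplane(n,d['position'],z).round())
E
```

```text
{'time_s': 0.0, 'joint_pos': array([ 9.28681253e-01,  3.81151274e-01,  1.29824689e+00, -9.28087667e-07,
        1.46359537e+00, -2.15310744e-01]), 'dq': array([-0.00124353,  0.00061657, -0.00049144, -0.00070729, -0.00041276,
        0.00038431]), 'joint_efforts': array([-1.47348434e-03, -4.37933421e+01, -2.24558973e+01,  7.13541289e-02,
        3.52413522e-02, -1.25736624e-04]), 'ee_pos': array([227.56911463, 500.49908651, 302.16640313]), 'eef_rot': array([ 2.11786009e-01,  9.77315812e-01, -6.37241940e-04, -2.90753184e-04]), 'ft_force': array([-0.75933586,  0.19009826, -0.07387738]), 'torque': array([-0.04795316, -0.02427305,  0.00441764]), 'grasp_force': 0.0, 'opening': 1.0009203250461005} 45.3
top (array([[392.12133551,   0.        , 280.08723156],
       [  0.        , 392.12133551, 206.22197395],
       [  0.        ,   0.        ,   1.        ]]), array([ 280.2550152 ,  -38.85668703, 1084.95241905]), array([ 0.72737971, -0.67744581,  0.07242195, -0.08210357]))
carrier 0.9 [226. 378.] 1073 [ 474. -282.   48.]
carrier 0.8 [309. 356.] 1204 [ 255. -229.   48.]
carrier 0.73 [179. 254
[... 571 characters left out ...]
.10400437,  0.94243861, -0.31605782,  0.03316631]))
carrier 0.83 [172. 397.] 1306 [ 257. -202.   48.]
carrier 0.66 [108. 231.] 618 [ 719. -344.   48.]
carrier 0.62 [244. 236.] 1627 [576.  80.  48.]
carrier 0.61 [142. 311.] 1117 [ 476. -257.   48.]
knob 0.71 [194. 255.] 538 [564. -36.  80.]
knob 0.62 [196. 207.] 380 [666.  -5.  80.]
cradle 0.79 [208. 253.] 1514 [573. -40.  20.]
cradle 0.4 [211. 251.] 75 [576. -31.  20.]
dish 0.92 [230. 181.] 895 [712.  59.  26.]
watch 0.92 [196. 211.] 363 [681. -52.  19.]
watch 0.55 [243. 239.] 1629 [580.  59.  19.]
sextant 0.83 [322. 181.] 2920 [633. 257.  30.]
protractor 0.64 [272. 302.] 987 [431.  92.   8.]
protractor 0.51 [206. 250.] 1410 [585. -53.   8.]
```

View pics/top0.png

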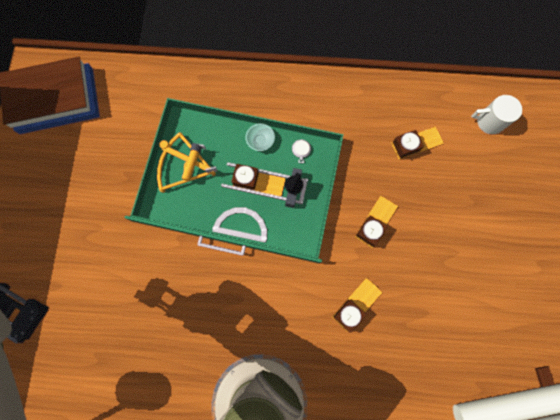

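View pics/side0.png

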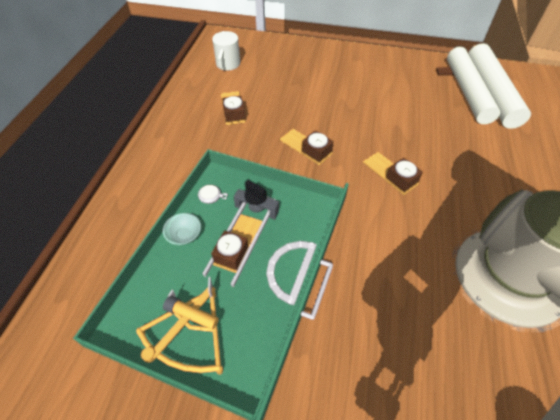

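The target carrier is the one in the drawer, with its block at about (245,175) in top and (231,248) in side. The knob is at (295,184) in top and (255,192) in side. Next I'll fit the drawer pose from its outline, then refine with carrier and knob.

```bash
cat >> h.py <<'E'
def tf(p,P):
    c,s=np.cos(p[2]),np.sin(p[2]); P=np.atleast_2d(P)
    return np.c_[p[0]+c*P[:,0]-s*P[:,1],p[1]+s*P[:,0]+c*P[:,1],P[:,2]]
E
cat > fit.py <<'E'
from h import *
from scipy.optimize import least_squares
obs=[]
C=np.array([[180,-190,45],[180,330,45],[-180,330,55],[-180,-190,55]],float)
im={n:cv2.imread(f'pics/{n}0.png') for n in('top','side')}
guess=[575,-20,0.1]
def q(n):
    h=cv2.cvtColor(im[n],cv2.COLOR_BGR2HSV)
    m=cv2.inRange(h,(60,90,25),(95,255,255)); m=cv2.morphologyEx(m,cv2.MORPH_OPEN,np.ones((3,3)))
    c=max(cv2.findContours(m,0,1)[0],key=cv2.contourArea); hu=cv2.convexHull(c)
    return hu[:,0,:]
H={n:q(n) for n in im}
# hull-distance fit: project all outer corners (rim+base), compare convex hulls via corner points
def corners(n): return cv2.approxPolyN(H[n].reshape(-1,1,2),4,ensure_convex=True).reshape(-1,2).astype(float)
K4={n:corners(n) for n in im}
print(K4)
def res(p):
    r=[]
    for n in im:
        for c in tf(p,C):
            y,x=proj(n,c); d=K4[n]-[x,y]; r+=list(d[np.argmin((d**2).sum(1))])
    return r
best=min((least_squares(res,[575,-20,a],loss='soft_l1') for a in(-.3,-.1,.1,.3)),key=lambda s:s.cost)
print(best.x,best.cost,np.round(best.fun.reshape(-1,2),1) if best.fun.size%2==0 else '')
p=best.x
for n in('top','side'):
    s=6 if n=='top' else 5; b=im[n]
    def dr(P,col,cl=True):
        pts=np.array([proj(n,c)[::-1] for c in tf(p,P)])
        cv2.polylines(big,[np.round(((pts-o)*s+s/2)).astype(int)],cl,col,1)
    y,x=proj(n,tf(p,[[0,0,20]])[0]); o=np.array([int(x)-66,int(y)-50])
    big=cv2.resize(b[o[1]:o[1]+100,o[0]:o[0]+132],None,fx=s,fy=s,interpolation=cv2.INTER_CUBIC)
    for sx in(-1,1): dr([[sx*29.5,-118,14],[sx*29.5,117,14]],(0,0,255),False)
    a=np.linspace(0,6.28,40)
    dr(np.c_[26*np.cos(a),-85+26*np.sin(a),a*0+62],(255,0,255))
    for d in(35,65): dr([[-28,d-32,53],[28,d-32,53],[28,d+32,53],[-28,d+32,53]],(255,255,0))
    dr([[-52,-98,44],[52,-98,44],[52,-72,44],[-52,-72,44]],(0,255,255))
    cv2.imwrite(f'pics/{n}_fit.png',big)
E
python3 fit.py
```

```text
{'top': array([[343., 134.],
       [319., 262.],
       [129., 220.],
       [167.,  98.]]), 'side': array([[347., 190.],
       [260., 423.],
       [ 72., 340.],
       [208., 150.]])}
[595.12290391 176.11657796  15.5618007 ] 7.270690500791336 [[ 0.7  0.2]
 [ 1.9  0.4]
 [ 0.3 -1. ]
 [ 2.7 -0.7]
 [ 0.1  0.4]
 [ 0.6  1.2]
 [-0.4  3.2]
 [-0.1  0.3]]
```

View pics/top_fit.png

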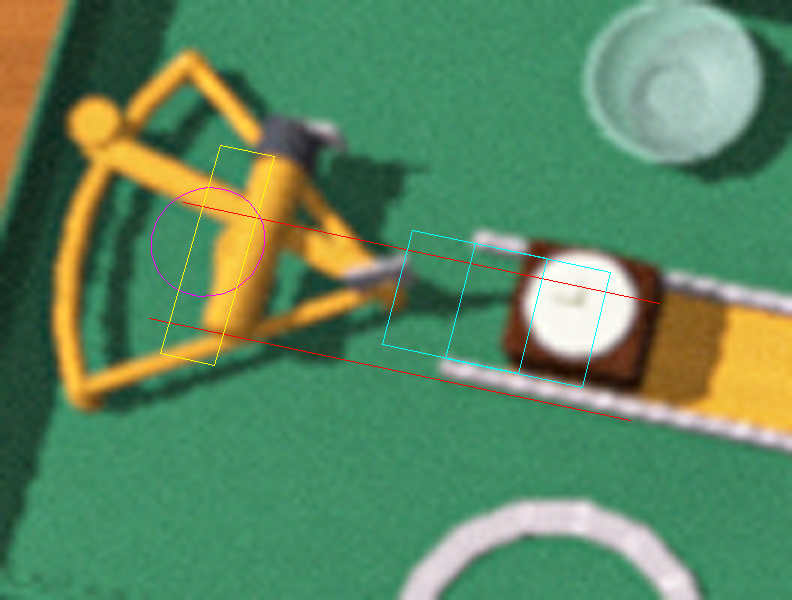

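View pics/side_fit.png

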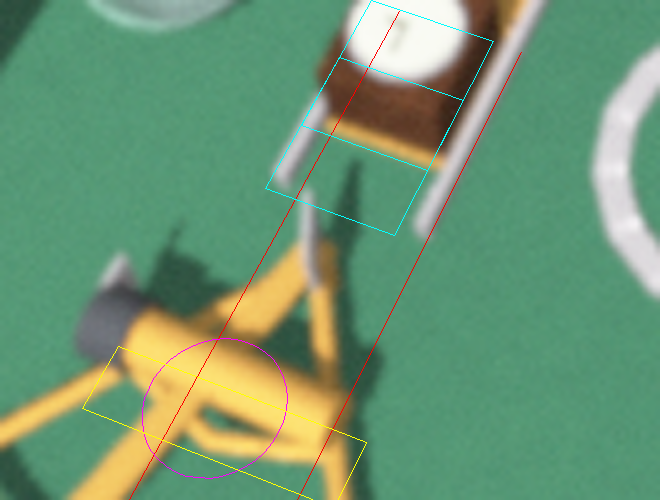

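The fit came out flipped by 180°: the overlay lies on the sextant. I'll restrict the yaw.

```bash
sed -i 's/^best=.*/best=least_squares(res,[578,-15,-.15],loss="soft_l1")/; s/^print(K4)$//; s/_fit.png/_fit2.png/' fit.py
sed -i 's/r+=list(d\[np.argmin((d\*\*2).sum(1))\])/k=np.argmin((d**2).sum(1)); r+=list(d[k]*(K4[n][k][1]<415))/' fit.py
python3 fit.py
```

```text
Traceback (most recent call last):
  File "fit.py", line 23, in <module>
    best=least_squares(res,[578,-15,-.15],loss="soft_l1")
  File "fit.py", line 21, in res
    y,x=proj(n,c); d=K4[n]-[x,y]; k=np.argmin((d**2).sum(1)); r+=list(d[k]*(K4[n][k][1]<415))
        ~~~~^^^^^
  File "h.py", line 11, in proj
    K,p,a=cam(n); c=K@(rot(a).T@(np.array(P,float)-p)); return c[1]/c[2],c[0]/c[2]
          ~~~^^^
  File "h.py", line 5, in cam
    m=eyes.camera_model(n); return np.array(m['mtx']),np.array(m['position']),m['attitude']
ValueError: time passes only in moves, steps and waits
```

```bash
python3 - <<'E'
s=open('h.py').read().split('\n')
i=[k for k,l in enumerate(s) if l.startswith('def cam')][0]
s[i:i+2]=["K1=lambda f,u,v:np.array([[f,0,u],[0,f,v],[0,0,1.]])",
"CAM=dict(top=(K1(392.12133551,280.08723156,206.22197395),np.array([280.2550152,-38.85668703,1084.95241905]),[0.72737971,-0.67744581,0.07242195,-0.08210357]),",
" side=(K1(392.15046426,282.56646363,208.25122649),np.array([389.11835203,484.55599236,750.01681748]),[-0.10400437,0.94243861,-0.31605782,0.03316631]))",
"def cam(n): return CAM[n]"]
open('h.py','w').write('\n'.join(s))
E
python3 fit.py
```

```text
[ 5.77741298e+02  3.60752246e+01 -1.49610353e-01] 10.550275075014762 [[ 0.1 -1.7]
 [ 0.7 -1.2]
 [ 1.5  2.4]
 [ 1.2  1.7]
 [-0.4  1.1]
 [-1.1  0.2]
 [ 0.   0. ]
 [ 1.1  4.4]]
```

View pics/top_fit2.png

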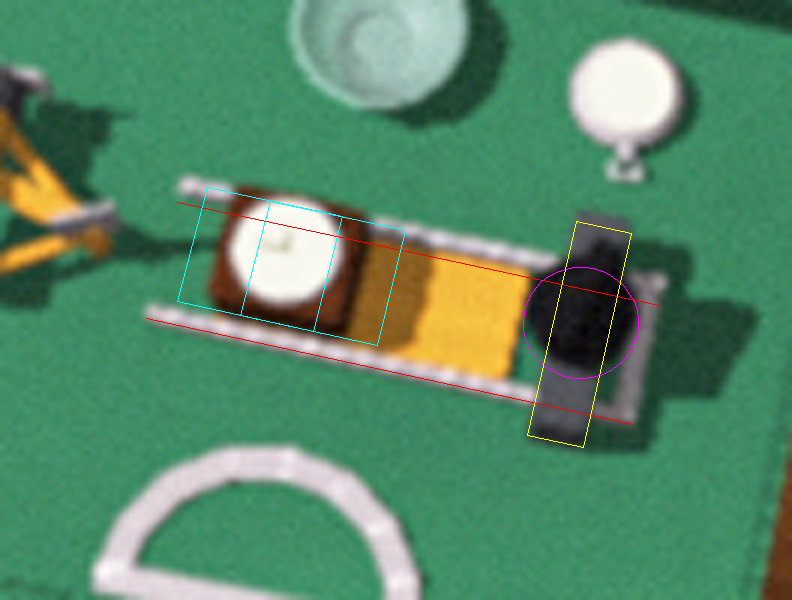

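View pics/side_fit2.png

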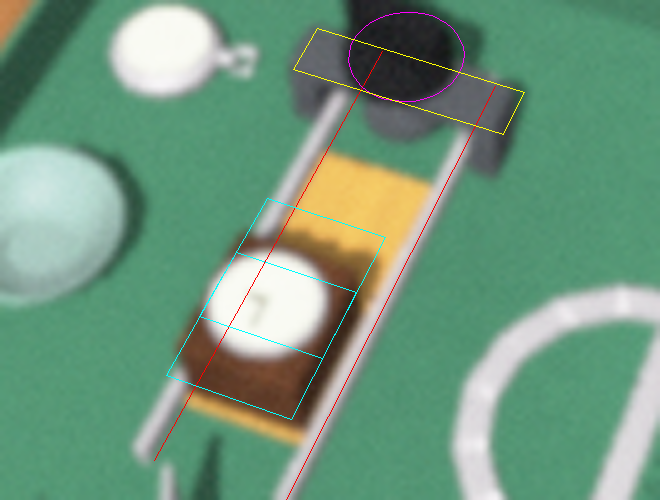

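The overlay now sits on the cradle. It is off by about 3 mm in x, with yaw about -0.14, and the carrier is about 53 mm from home. I'll plan to push behind the block with shut fingers, checking bystander clearance first.

```bash
cat >> h.py <<'E'

CR=np.array([580.5,36.0,-0.142])
def plan(pt,yaw_y):
    """shift/turn units to TCP target pt (world) with tool y at world yaw (rad), tool down"""
    s=ctrl.get_state(); Rm=R.from_quat(s['eef_rot'])
    y=np.array([np.cos(yaw_y),np.sin(yaw_y),0]); z=np.array([0,0,-1.]); x=np.cross(y,z)
    T=R.from_matrix(np.c_[x,y,z]); rv=np.degrees((Rm.inv()*T).as_rotvec())/60
    sh=Rm.inv().apply(np.array(pt)-s['ee_pos'])/750
    print('shift',sh.round(4),'turn',rv.round(3),'ee',s['ee_pos'].round(1),'f',s['ft_force'].round(1),'M',s['torque'].round(2),'t',round(s['time_s'],2),'open',round(s['opening'],3))
    return sh,rv
def tocr(P):
    c,s=np.cos(CR[2]),np.sin(CR[2]); d=np.array(P)[:2]-CR[:2]; return np.array([c*d[0]+s*d[1],-s*d[0]+c*d[1]])
E
python3 - <<'E'
from h import *
for n in('top','side'):
    for t,z in(('sextant',25),('dish',20),('watch',19)):
        d=eyes.silhouettes(n,t)
        if not d: continue
        rc=np.argwhere(d[0]['mask'])[::3]
        q=np.array([tocr(onplane(n,r,z)) for r in rc]); 
        near=q[np.argmin(np.hypot(q[:,0]-0,q[:,1]-100))]
        print(n,t,q.mean(0).round(),'nearest to finger',near.round(),'min y',q[np.argmin(q[:,1])].round())
p=tf(CR,[[0,101,160]])[0]; print(p); plan(p,CR[2])
E
```

```text
top sextant [ 13. 230.] nearest to finger [  7. 139.] min y [  7. 139.]
top watch [123. -83.] nearest to finger [117. -61.] min y [ 124. -106.]
side sextant [ 13. 234.] nearest to finger [ 13. 128.] min y [ 13. 128.]
side dish [131.  34.] nearest to finger [95. 56.] min y [127.  -7.]
side watch [120. -78.] nearest to finger [110. -49.] min y [ 124. -107.]
[594.79384989 135.9834279  160.        ]
shift [-0.6469 -0.2399  0.1903] turn [-0.     0.     1.228] ee [227.7 500.6 302.8] f [-0.7  0.1  0.5] M [ 0.02  0.03 -0.  ] t 1.2 open 0.998
```

>>> {"api": "move_arm", "payload": {"plan": [[[-0.35,-0.13,0.05,0,0,0.8],[-0.35,-0.13,0.05,0,0,0.8],[-0.35,-0.13,0.05,0,0,0.8],[-0.35,-0.13,0.05,0,0,0.8],[-0.35,-0.13,0.05,0,0,0.8]]], "claw": -1}}

```text
time_s: 1.82
ee_pos: [428.0, 301.1, 264.9]
eef_rot: [0.594, 0.805, -0.0, 0.0]
ft_force: [0.0, 1.2, 0.3]
opening: 0.457
grasp_force: 0.0
```

Run:
```python
from h import *
plan(tf(CR,[[0,101,150]])[0],CR[2])
```

```text
shift [-0.2759  0.1475  0.1532] turn [-0.     0.     0.422] ee [428.  301.1 264.9] f [0.  1.2 0.3] M [-0.05  0.06 -0.03] t 1.82 open 0.457
```

>>> {"api": "move_arm", "payload": {"plan": [[[-0.276,0.1475,0.15,0,0,0.422],[-0.276,0.1475,0.15,0,0,0.422],[-0.276,0.1475,0.15,0,0,0.422],[-0.276,0.1475,0.15,0,0,0.422],[-0.276,0.1475,0.15,0,0,0.422]]]}}

```text
time_s: 2.45
ee_pos: [595.5, 136.5, 150.5]
eef_rot: [0.755, 0.656, -0.001, -0.001]
ft_force: [0.3, 0.2, -0.0]
opening: 0.005
grasp_force: 0.0
```

Run:
```python
from h import *
plan(tf(CR,[[0,101,87]])[0],CR[2])
```

```text
shift [-0.0008 -0.0006  0.0847] turn [-0.002  0.001  0.003] ee [595.5 136.5 150.5] f [ 0.3  0.2 -0. ] M [-0.03  0.08 -0.01] t 2.45 open 0.005
```

>>> {"api": "move_arm", "payload": {"plan": [[[0,0,0.03,0,0,0],[0,0,0.05,0,0,0],[0,0,0.068,0,0,0],[0,0,0.084,0,0,0],[0,0,0.084,0,0,0]]]}}

```text
time_s: 3.08
ee_pos: [593.8, 139.4, 89.1]
eef_rot: [0.753, 0.658, -0.001, -0.0]
ft_force: [-0.4, 1.1, 0.2]
opening: 0.004
grasp_force: 0.0
```

Run:
```python
from h import *
plan(tf(CR,[[0,50,87]])[0],CR[2])
im=[snap(n,n+'1.png') for n in('top','side')]
P=CR
out=[]
for n,i in zip(('top','side'),im):
    y,x=proj(n,tf(CR,[[0,30,30]])[0]); o=(max(int(x)-70,0),max(int(y)-55,0))
    print(n,o); out.append(cv2.resize(i[o[1]:o[1]+110,o[0]:o[0]+130,::-1],(400,338),interpolation=cv2.INTER_CUBIC))
cv2.imwrite('pics/pair1.png',np.hstack(out))
```

```text
shift [-0.0723  0.0015  0.0028] turn [-0.001  0.     0.006] ee [593.8 139.4  89.1] f [-0.4  1.1  0.2] M [-0.01  0.05 -0.  ] t 3.08 open 0.004
top (182, 124)
side (165, 187)
```

View pics/pair1.png

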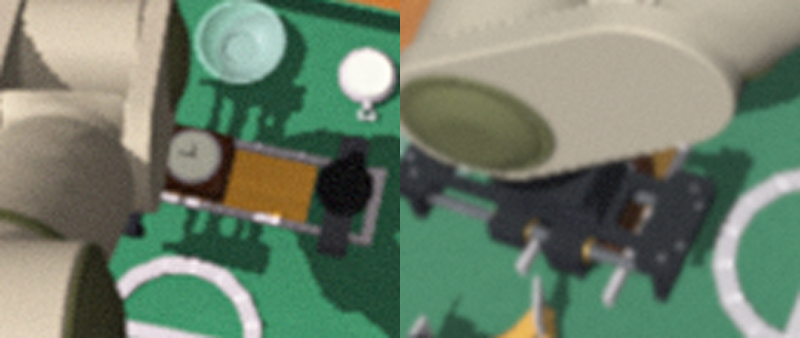

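The carrier's tongue points at the bridge, the fingers stand behind the block, and the bystanders are clear. Now I'll push along -y (tool -x).

>>> {"api": "move_arm", "payload": {"plan": [[[-0.012,0.001,0.002,0,0,0],[-0.024,0.001,0.002,0,0,0],[-0.036,0.001,0.002,0,0,0],[-0.048,0.001,0.002,0,0,0],[-0.06,0.001,0.002,0,0,0]]]}}

```text
time_s: 3.8
ee_pos: [588.8, 94.1, 88.6]
eef_rot: [0.753, 0.657, 0.0, 0.0]
ft_force: [-0.6, 4.5, 3.9]
opening: 0.004
grasp_force: 2.6
```

Run:
```python
from h import *
sh,rv=plan(tf(CR,[[0,41,87]])[0],CR[2]); print(tocr(ctrl.get_state()['ee_pos']))
```

```text
shift [-0.0235 -0.0002  0.0021] turn [ 0.001 -0.     0.006] ee [588.8  94.1  88.6] f [-0.6  4.5  3.9] M [ 0.7   0.13 -0.06] t 3.8 open 0.004
[4.18579921e-02 5.86481852e+01]
```

>>> {"api": "move_arm", "payload": {"plan": [[[-0.005,0,0,0,0,0],[-0.01,0,0,0,0,0],[-0.014,0,0,0,0,0],[-0.018,0,0,0,0,0]]]}}

```text
time_s: 4.3
ee_pos: [587.0, 81.1, 88.5]
eef_rot: [0.753, 0.658, 0.0, 0.0]
ft_force: [0.4, 5.7, 4.2]
opening: 0.006
grasp_force: 2.8
```

>>> {"api": "move_arm", "payload": {"plan": [[[-0.003,0,0,0,0,0],[-0.005,0,0,0,0,0],[-0.005,0,0,0,0,0]]]}}

```text
time_s: 4.68
ee_pos: [586.5, 77.3, 88.4]
eef_rot: [0.753, 0.658, 0.0, 0.0]
ft_force: [1.3, 4.1, 2.1]
opening: 0.003
grasp_force: 2.0
```

>>> {"api": "move_arm", "payload": {"plan": [[[-0.002,0,0,0,0,0],[-0.004,0,0,0,0,0],[-0.004,0,0,0,0,0]]]}}

```text
time_s: 5.05
ee_pos: [586.4, 76.4, 88.5]
eef_rot: [0.753, 0.657, 0.002, -0.001]
ft_force: [2.0, 18.1, 3.0]
opening: 0.007
grasp_force: 8.8
```

>>> {"api": "move_arm", "payload": {"plan": [[[-0.002,0,0,0,0,0],[-0.003,0,0,0,0,0],[-0.003,0,0,0,0,0]]]}}

```text
time_s: 5.42
ee_pos: [586.4, 76.0, 88.8]
eef_rot: [0.753, 0.658, 0.003, -0.001]
ft_force: [6.0, 28.8, 3.3]
opening: 0.003
grasp_force: 14.7
```

It's against the stop: the position has stalled and force is rising. I'll back off and rise.

>>> {"api": "move_arm", "payload": {"plan": [[[0.015,0,0,0,0,0],[0.022,0,-0.01,0,0,0],[0.022,0,-0.08,0,0,0],[0.022,0,-0.16,0,0,0],[0.022,0,-0.18,0,0,0]]], "claw": -1}}

```text
time_s: 6.05
ee_pos: [588.7, 88.0, 227.4]
eef_rot: [0.754, 0.657, 0.002, 0.003]
ft_force: [-0.4, 0.6, -0.5]
opening: 0.006
grasp_force: 0.0
```

>>> {"api": "move_arm", "payload": {"plan": [[[0.08,0,0,0,0,0],[0.16,0,0,0,0,0],[0.24,0,0,0,0,0],[0.28,0,0,0,0,-0.2],[0.28,0,0,0,0,-0.4]]], "claw": 1}}

```text
time_s: 6.68
ee_pos: [616.0, 298.5, 221.7]
eef_rot: [0.614, 0.789, -0.001, -0.0]
ft_force: [0.7, -0.6, 0.2]
opening: 0.549
grasp_force: 0.0
```

Run:
```python
from h import *
out=[]
for n in('top','side'):
    i=snap(n,n+'2.png')
    y,x=proj(n,tf(CR,[[0,-50,40]])[0]); o=(max(int(x)-40,0),max(int(y)-34,0))
    s=5
    b=np.ascontiguousarray(cv2.resize(i[o[1]:o[1]+68,o[0]:o[0]+80,::-1],None,fx=s,fy=s,interpolation=cv2.INTER_CUBIC))
    def dr(P,col,cl=True):
        pts=np.array([proj(n,c)[::-1] for c in tf(CR,P)])
        cv2.polylines(b,[np.round((pts-o)*s+s/2).astype(int)],cl,col,1)
    a=np.linspace(0,6.28,40)
    dr(np.c_[26*np.cos(a),-85+26*np.sin(a),a*0+62],(255,0,255))
    dr([[-28,-32,53],[28,-32,53],[28,32,53],[-28,32,53]],(255,255,0))
    dr([[-26,-92,92],[26,-92,92],[26,-78,92],[-26,-78,92]],(0,255,255))
    out.append(b)
    for d in eyes.silhouettes(n,'knob')[:2]:
        m=d['mask']; rc=np.argwhere(m); print(n,d['confidence'],d['position'],rc.min(0),rc.max(0),'model',np.round(proj(n,tf(CR,[[0,-85,75]])[0])))
cv2.imwrite('pics/pair2.png',np.hstack(out))
```

```text
top 0.68 [183.7, 298.0] [173 284] [194 304] model [184. 294.]
```

View pics/pair2.png

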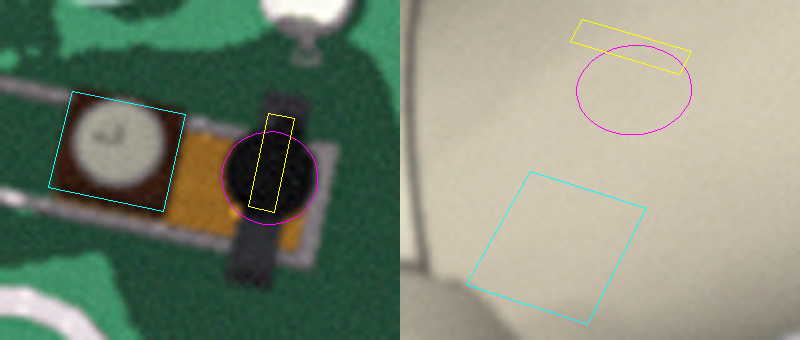

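Carrier home agrees with the model box in top, at about (118,150) in the crop; the arm hides the side view. The knob bar is too dark to read its angle, so I'll contrast-stretch the first pictures (the knob has not moved since).

Run:
```python
from h import *
out=[]
for n in('top','side'):
    i=cv2.imread(f'pics/{n}0.png')
    y,x=proj(n,tf(CR,[[0,-85,80]])[0]); o=(int(x)-20,int(y)-20); s=10
    c=i[o[1]:o[1]+40,o[0]:o[0]+40].astype(float)
    c=np.clip((c/60)**.6*255,0,255).astype(np.uint8)
    b=cv2.resize(c,None,fx=s,fy=s,interpolation=cv2.INTER_CUBIC); b2=b.copy()
    for th,col in((-.3,(0,0,255)),(0,(0,255,255)),(.3,(255,0,255))):
        k=CR.copy(); k[2]-=th; k[:2]=tf(CR,[[0,-85,0]])[0][:2]
        pts=np.array([proj(n,q)[::-1] for q in tf(k,[[-26,-7,92],[26,-7,92],[26,7,92],[-26,7,92]])])
        cv2.polylines(b2,[np.round((pts-o)*s+s/2).astype(int)],True,col,1)
    out.append(b if 0 else b2)
cv2.imwrite('pics/knob.png',np.hstack(out))
```

```text
(no output)
```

View pics/knob.png

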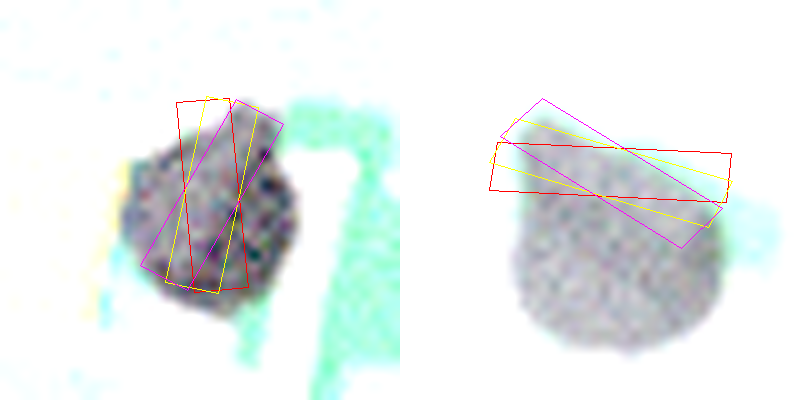

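The bar is turned about 0.2 rad clockwise from the cradle's x axis, and its end shows at (260,112) in the left half. I'll move over the knob.

Run:
```python
from h import *
plan([568,-48,200],1.229)
```

```text
shift [-0.4311 -0.1693  0.0306] turn [-0.001 -0.    -0.95 ] ee [616.4 296.  222.7] f [ 0.1 -0.6  0.6] M [-0.05  0.06 -0.01] t 6.88 open 0.727
```

>>> {"api": "move_arm", "payload": {"plan": [[[-0.07,-0.028,0.005,0,0,-0.17],[-0.14,-0.055,0.01,0,0,-0.34],[-0.21,-0.083,0.015,0,0,-0.51],[-0.28,-0.11,0.02,0,0,-0.68],[-0.35,-0.138,0.025,0,0,-0.85]]], "claw": 1}}

```text
time_s: 7.5
ee_pos: [577.5, 15.1, 204.5]
eef_rot: [0.219, 0.976, -0.0, 0.0]
ft_force: [0.9, 0.3, 1.5]
opening: 1.005
grasp_force: 0.0
```

Run:
```python
from h import *
plan([568,-48,180],1.229)
```

```text
shift [-0.0245 -0.0814  0.0327] turn [-0.     0.    -0.095] ee [577.5  15.1 204.5] f [0.9 0.3 1.5] M [ 0.01 -0.02 -0.01] t 7.5 open 1.005
```

>>> {"api": "move_arm", "payload": {"plan": [[[-0.024,-0.0814,0,0,0,-0.095],[-0.024,-0.0814,0.01,0,0,-0.095],[-0.024,-0.0814,0.033,0,0,-0.095],[-0.024,-0.0814,0.033,0,0,-0.095]]]}}

```text
time_s: 8.0
ee_pos: [567.7, -45.0, 178.8]
eef_rot: [0.172, 0.985, 0.0, -0.001]
ft_force: [0.2, -0.2, -0.4]
opening: 1.001
grasp_force: 0.0
```

Run:
```python
from h import *
plan([568,-48,130],1.229)
```

```text
shift [-0.0019 -0.0037  0.065 ] turn [-0.    -0.003 -0.004] ee [567.7 -45.  178.8] f [ 0.2 -0.2 -0.4] M [ 0.02 -0.03  0.01] t 8.0 open 1.001
```

>>> {"api": "move_arm", "payload": {"plan": [[[0,0,0.02,0,0,0],[0,0,0.04,0,0,0],[0,0,0.055,0,0,0],[0,0,0.065,0,0,0],[0,0,0.065,0,0,0]]]}}

```text
time_s: 8.62
ee_pos: [568.2, -45.3, 130.5]
eef_rot: [0.171, 0.985, 0.0, -0.0]
ft_force: [-0.7, 0.1, -0.0]
opening: 1.001
grasp_force: 0.0
```

Run:
```python
from h import *
plan([568,-48,130],1.229)
```

```text
shift [-0.001  -0.0034  0.0007] turn [-0.    -0.001 -0.001] ee [568.2 -45.3 130.5] f [-0.7  0.1 -0. ] M [-0.03  0.01  0.04] t 8.62 open 1.001
```

>>> {"api": "move_arm", "payload": {"plan": [[[-0.001,-0.0035,0,0,0,0],[-0.001,-0.0035,0,0,0,0],[-0.001,-0.0035,0,0,0,0],[-0.001,-0.0035,0,0,0,0],[-0.001,-0.0035,0,0,0,0]]], "claw": -1}}

```text
time_s: 9.25
ee_pos: [568.1, -48.1, 131.1]
eef_rot: [0.171, 0.985, -0.0, 0.0]
ft_force: [0.5, 0.5, -0.6]
opening: 0.456
grasp_force: 0.0
```

>>> {"api": "move_arm", "payload": {"plan": [[[0,0,0,0,0,0],[0,0,0,0,0,0],[0,0,0,0,0,0],[0,0,0,0,0,0]]]}}

```text
time_s: 9.75
ee_pos: [568.0, -48.6, 131.1]
eef_rot: [0.171, 0.985, -0.0, -0.0]
ft_force: [-1.3, -4.2, 1.2]
opening: 0.159
grasp_force: 29.4
```

Run:
```python
from h import *
plan([568,-48,130],1.229)
```

```text
shift [0.0003 0.0007 0.0015] turn [-0.001  0.    -0.001] ee [568.  -48.6 131.1] f [-1.3 -4.2  1.2] M [-0.69  0.23 -0.05] t 9.75 open 0.159
```

Gripped squarely (opening × 88 = 14 mm). Turning clockwise while following the screw down and logging torque.

```bash
cat > log.py <<'E'
from h import *
s=ctrl.get_state(); y=R.from_quat(s['eef_rot']).apply([0,1,0]); 
a=np.degrees(np.arctan2(y[1],y[0])); a=(a+180+70)%360-180-70 if a>100 else a
print('turned %.1f'%((70.1-a)%360),'Mz %.3f'%s['torque'][2],'F',s['ft_force'].round(1),'grip',round(s['grasp_force'],1),'open %.3f'%s['opening'],'z %.1f'%s['ee_pos'][2],'j6 %.2f'%s['joint_pos'][5],'t %.2f'%s['time_s'])
E
python3 log.py
```

```text
turned 359.8 Mz -0.046 F [-1.3 -4.2  1.2] grip 29.4 open 0.159 z 131.1 j6 -1.52 t 9.75
```

>>> {"api": "move_arm", "payload": {"plan": [[[0,0,0.0004,0,0,0.15],[0,0,0.0008,0,0,0.3],[0,0,0.001,0,0,0.4],[0,0,0.001,0,0,0.4]]]}}

```text
time_s: 10.25
ee_pos: [568.4, -48.1, 130.3]
eef_rot: [0.371, 0.928, 0.0, 0.0]
ft_force: [2.3, -1.4, -0.9]
opening: 0.155
grasp_force: 29.8
```

```bash
python3 log.py
```

```text
turned 23.7 Mz -0.053 F [ 2.3 -1.4 -0.9] grip 29.8 open 0.155 z 130.3 j6 -1.10 t 10.25
```

>>> {"api": "move_arm", "payload": {"plan": [[[0,0,0.0004,0,0,0.15],[0,0,0.0006,0,0,0.25],[0,0,0.0006,0,0,0.25]]]}}

```text
time_s: 10.62
ee_pos: [568.7, -47.8, 129.9]
eef_rot: [0.489, 0.872, 0.001, 0.001]
ft_force: [5.9, 0.5, -2.6]
opening: 0.159
grasp_force: 29.8
```

```bash
python3 log.py
```

```text
turned 38.6 Mz -0.074 F [ 5.9  0.5 -2.6] grip 29.8 open 0.159 z 129.9 j6 -0.84 t 10.62
```

>>> {"api": "move_arm", "payload": {"plan": [[[-0.0006,0.0009,0.0003,0,0,0.12],[-0.0006,0.0009,0.0006,0,0,0.25],[-0.0006,0.0009,0.0006,0,0,0.25]]]}}

```text
time_s: 11.0
ee_pos: [569.4, -47.7, 129.4]
eef_rot: [0.598, 0.801, 0.001, 0.0]
ft_force: [4.3, 2.3, -2.0]
opening: 0.158
grasp_force: 29.8
```

```bash
python3 log.py
```

```text
turned 53.6 Mz -0.053 F [ 4.3  2.3 -2. ] grip 29.8 open 0.158 z 129.4 j6 -0.58 t 11.00
```

>>> {"api": "move_arm", "payload": {"plan": [[[0,0,0.0003,0,0,0.12],[0,0,0.0006,0,0,0.25],[0,0,0.0006,0,0,0.25]]]}}

```text
time_s: 11.38
ee_pos: [569.8, -47.6, 128.9]
eef_rot: [0.698, 0.716, 0.001, 0.001]
ft_force: [7.1, 3.6, -4.0]
opening: 0.159
grasp_force: 29.8
```

```bash
python3 log.py
```

```text
turned 68.6 Mz -0.004 F [ 7.1  3.6 -4. ] grip 29.8 open 0.159 z 128.9 j6 -0.32 t 11.38
```

```bash
python3 - <<'E'
s=open('log.py').read().replace("s=ctrl.get_state(); y","L=[]\nfor _ in range(4):\n    eyes.get_image('top'); s=ctrl.get_state(); L.append(s['torque'][2])\ny").replace("'Mz %.3f'%s['torque'][2]","'Mz %.3f+-%.3f'%(np.mean(L),np.std(L))")
open('log.py','w').write(s)
E
python3 log.py
```

```text
turned 68.5 Mz -0.035+-0.010 F [ 6.7  3.3 -4. ] grip 29.8 open 0.155 z 128.9 j6 -0.32 t 11.57
```

>>> {"api": "move_arm", "payload": {"plan": [[[0.0007,0.0013,0.0003,0,0,0.1],[0.0007,0.0013,0.0006,0,0,0.2],[0.0007,0.0013,0.0006,0,0,0.2]]]}}

```text
time_s: 11.95
ee_pos: [570.4, -47.5, 128.5]
eef_rot: [0.769, 0.64, 0.001, 0.001]
ft_force: [4.7, 0.3, -2.8]
opening: 0.155
grasp_force: 29.8
```

```bash
python3 log.py
```

```text
turned 80.5 Mz -0.033+-0.024 F [ 5.1  0.2 -2.8] grip 29.8 open 0.154 z 128.5 j6 -0.11 t 12.15
```

>>> {"api": "move_arm", "payload": {"plan": [[[0,0,0.0003,0,0,0.1],[0,0,0.0006,0,0,0.2],[0,0,0.0006,0,0,0.2]]]}}

```text
time_s: 12.52
ee_pos: [570.8, -47.7, 128.1]
eef_rot: [0.831, 0.556, 0.001, 0.001]
ft_force: [7.3, 0.5, -3.5]
opening: 0.159
grasp_force: 29.8
```

```bash
python3 log.py
```

```text
turned 92.5 Mz -0.019+-0.033 F [ 6.5  0.3 -3.2] grip 29.8 open 0.153 z 128.1 j6 0.10 t 12.72
```

```bash
sed -i 's/range(4)/range(6)/' log.py; echo
```

>>> {"api": "move_arm", "payload": {"plan": [[[0.0006,0.0015,0.0005,0,0,0.1],[0.0006,0.0015,0.0007,0,0,0.2],[0.0006,0.0015,0.0007,0,0,0.2]]]}}

```text
time_s: 13.1
ee_pos: [571.4, -47.8, 127.7]
eef_rot: [0.885, 0.466, 0.0, 0.0]
ft_force: [2.5, -1.4, -1.5]
opening: 0.156
grasp_force: 29.8
```

```bash
python3 log.py
```

```text
turned 104.7 Mz -0.024+-0.029 F [ 4.9 -1.3 -0.7] grip 29.8 open 0.156 z 127.7 j6 0.31 t 13.40
```

>>> {"api": "move_arm", "payload": {"plan": [[[0,0,0.0004,0,0,0.1],[0,0,0.0007,0,0,0.2],[0,0,0.0007,0,0,0.2]]]}}

```text
time_s: 13.78
ee_pos: [571.7, -48.0, 127.3]
eef_rot: [0.929, 0.37, 0.001, 0.001]
ft_force: [4.4, -3.3, -1.5]
opening: 0.153
grasp_force: 29.8
```

```bash
python3 log.py
```

```text
turned 116.7 Mz -0.040+-0.031 F [ 5.6 -3.4 -1.1] grip 29.8 open 0.153 z 127.3 j6 0.52 t 14.07
```

>>> {"api": "move_arm", "payload": {"plan": [[[0.0003,0.0012,0.0004,0,0,0.1],[0.0003,0.0012,0.0006,0,0,0.2],[0.0003,0.0012,0.0006,0,0,0.2]]]}}

```text
time_s: 14.45
ee_pos: [572.1, -48.4, 126.8]
eef_rot: [0.963, 0.271, 0.0, 0.0]
ft_force: [4.2, -4.0, 1.4]
opening: 0.157
grasp_force: 29.8
```

```bash
python3 log.py
```

```text
turned 128.6 Mz -0.054+-0.030 F [ 3.  -2.9  0.3] grip 29.8 open 0.151 z 126.8 j6 0.73 t 14.75
```

>>> {"api": "move_arm", "payload": {"plan": [[[0,0,0.0003,0,0,0.1],[0,0,0.0005,0,0,0.2],[0,0,0.0005,0,0,0.2]]]}}

```text
time_s: 15.12
ee_pos: [572.2, -48.8, 126.5]
eef_rot: [0.986, 0.169, 0.001, 0.001]
ft_force: [4.5, -4.4, 0.1]
opening: 0.156
grasp_force: 29.8
```

```bash
python3 log.py
```

```text
turned 140.6 Mz -0.058+-0.017 F [ 4.6 -4.7  0.9] grip 29.8 open 0.156 z 126.5 j6 0.94 t 15.43
```

>>> {"api": "move_arm", "payload": {"plan": [[[0.0006,0.0014,0.0003,0,0,0.1],[0.0006,0.0014,0.0005,0,0,0.2],[0.0006,0.0014,0.0005,0,0,0.2]]]}}

```text
time_s: 15.8
ee_pos: [572.6, -49.3, 126.1]
eef_rot: [0.998, 0.066, -0.0, 0.0]
ft_force: [1.8, -5.5, 3.4]
opening: 0.162
grasp_force: 29.8
```

```bash
python3 log.py
```

```text
turned 152.6 Mz -0.144+-0.017 F [ 1.4 -5.7  4.6] grip 29.8 open 0.158 z 126.1 j6 1.15 t 16.10
```

>>> {"api": "move_arm", "payload": {"plan": [[[0,0,0.0003,0,0,0.1],[0,0,0.0005,0,0,0.15],[0,0,0.0005,0,0,0.15]]]}}

```text
time_s: 16.48
ee_pos: [572.6, -49.5, 125.9]
eef_rot: [1.0, -0.013, 0.0, 0.001]
ft_force: [0.4, -6.5, 6.0]
opening: 0.151
grasp_force: 29.9
```

```bash
python3 log.py
```

```text
turned 161.6 Mz 0.062+-0.032 F [-0.4 -6.4  6. ] grip 29.9 open 0.153 z 125.9 j6 1.31 t 16.77
```

```bash
sed -i "s/L.append(s\['torque'\]\[2\])/L.append(s['torque'][2]); J=s['joint_efforts'][5]; MM=s['torque']/; s/^print(/print('eff6 %.3f'%J,MM.round(2),/" log.py; python3 log.py
```

```text
eff6 0.044 [-1.08  0.09  0.02] turned 161.6 Mz 0.043+-0.025 F [ 0.7 -7.5  5.7] grip 29.9 open 0.156 z 125.9 j6 1.30 t 17.07
```

>>> {"api": "move_arm", "payload": {"plan": [[[0.0003,0.001,0.0002,0,0,0.05],[0.0003,0.001,0.0002,0,0,0.1],[0.0003,0.001,0.0002,0,0,0.1]]]}}

```text
time_s: 17.45
ee_pos: [572.7, -49.9, 125.8]
eef_rot: [0.998, -0.065, -0.0, 0.0]
ft_force: [-1.0, -3.7, 6.9]
opening: 0.154
grasp_force: 29.9
```

```bash
python3 log.py
```

```text
eff6 0.063 [-0.77  0.18  0.06] turned 167.5 Mz 0.071+-0.022 F [-0.4 -4.   6.5] grip 29.9 open 0.156 z 125.8 j6 1.41 t 17.75
```

Create lm.py:
```python
from h import *
o=[]
for k in range(4):
    s=ctrl.get_state(); y=R.from_quat(s['eef_rot']).apply([0,1,0]); a=np.degrees(np.arctan2(y[1],y[0]))
    o.append('%.1f Mz %.3f e6 %.3f v6 %.2f'%((70.1-a)%360,s['torque'][2],s['joint_efforts'][5],s['dq'][5]))
    if k<3: eyes.get_image('top')
print(' | '.join(o),s['ft_force'].round(1),'j6 %.2f op %.3f t %.2f'%(s['joint_pos'][5],s['opening'],s['time_s']))
```

```text
(no output)
```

>>> {"api": "move_arm", "payload": {"plan": [[[0,0.0004,0.0001,0,0,0.05],[0,0.0004,0.0001,0,0,0.1]]]}}

```text
time_s: 18.0
ee_pos: [572.6, -50.1, 125.6]
eef_rot: [0.993, -0.117, -0.0, 0.0]
ft_force: [0.2, -4.2, 6.1]
opening: 0.156
grasp_force: 30.2
```

```bash
python3 lm.py
```

```text
173.6 Mz 0.516 e6 -0.119 v6 0.41 | 173.7 Mz 0.179 e6 0.149 v6 -0.07 | 173.6 Mz 0.147 e6 0.493 v6 -0.03 | 173.5 Mz 0.092 e6 0.221 v6 -0.01 [ 0.1 -3.6  6.3] j6 1.51 op 0.155 t 18.15
```

>>> {"api": "move_arm", "payload": {"plan": [[[0,0,0.0001,0,0,0.05],[0,0,0.0002,0,0,0.1]]]}}

```text
time_s: 18.4
ee_pos: [572.6, -50.3, 125.5]
eef_rot: [0.986, -0.169, -0.0, 0.001]
ft_force: [-0.4, -5.6, 6.6]
opening: 0.157
grasp_force: 30.3
```

```bash
python3 lm.py
```

```text
179.6 Mz 0.566 e6 -0.035 v6 0.41 | 179.7 Mz 0.406 e6 0.278 v6 -0.07 | 179.6 Mz 0.294 e6 0.606 v6 -0.03 | 179.5 Mz 0.218 e6 0.330 v6 -0.01 [-0.9 -4.6  7. ] j6 1.62 op 0.160 t 18.55
```

```bash
python3 log.py; python3 log.py
```

```text
eff6 0.223 [-0.92  0.28  0.25] turned 179.5 Mz 0.215+-0.024 F [-0.4 -5.6  6.1] grip 30.0 open 0.156 z 125.5 j6 1.62 t 18.85
eff6 0.223 [-0.83  0.25  0.22] turned 179.5 Mz 0.212+-0.018 F [-0.8 -5.6  6.6] grip 30.0 open 0.156 z 125.5 j6 1.62 t 19.15
```

>>> {"api": "move_arm", "payload": {"plan": [[[0,0,0.0001,0,0,0.02],[0,0,0.0001,0,0,0.04],[0,0,0.0001,0,0,0.06]]]}}

```text
time_s: 19.52
ee_pos: [572.6, -50.4, 125.4]
eef_rot: [0.98, -0.2, -0.0, 0.001]
ft_force: [0.0, -6.0, 7.4]
opening: 0.158
grasp_force: 30.3
```

```bash
python3 lm.py; python3 log.py
```

```text
183.1 Mz 0.562 e6 0.328 v6 0.17 | 183.2 Mz 0.478 e6 0.461 v6 -0.03 | 183.1 Mz 0.427 e6 0.594 v6 -0.01 | 183.1 Mz 0.426 e6 0.481 v6 -0.00 [-0.3 -6.6  7.2] j6 1.68 op 0.153 t 19.68
eff6 0.438 [-0.99  0.26  0.41] turned 183.1 Mz 0.408+-0.027 F [-0.8 -6.7  6.3] grip 30.2 open 0.157 z 125.4 j6 1.68 t 19.98
```

The settled torque depends on rebound, so it's ambiguous. I'll back the screw off about 60° (safe) and re-approach at constant slow speed, reading torque while moving to locate the touch angle.

Create q.py:
```python
from h import *
s=ctrl.get_state(); y=R.from_quat(s['eef_rot']).apply([0,1,0]); a=np.degrees(np.arctan2(y[1],y[0]))
print('%.1f Mz %.3f e6 %.3f v6 %.2f t %.2f'%((70.1-a)%360,s['torque'][2],s['joint_efforts'][5],s['dq'][5],s['time_s']),s['ft_force'].round(1))
```

```text
(no output)
```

>>> {"api": "move_arm", "payload": {"plan": [[[0,0,-0.0003,0,0,-0.12],[0,0,-0.0007,0,0,-0.24],[0,0,-0.001,0,0,-0.36],[0,0,-0.0013,0,0,-0.48]]]}}

```text
time_s: 20.48
ee_pos: [572.7, -49.7, 126.1]
eef_rot: [0.999, 0.052, -0.0, -0.0]
ft_force: [2.7, -0.5, 3.1]
opening: 0.154
grasp_force: 30.0
```

```bash
python3 q.py
```

```text
154.2 Mz -0.237 e6 1.129 v6 -1.00 t 20.48 [ 2.7 -0.5  3.1]
```

>>> {"api": "move_arm", "payload": {"plan": [[[0,0,-0.0003,0,0,-0.12],[0,0,-0.0007,0,0,-0.24],[0,0,-0.001,0,0,-0.36],[0,0,-0.0014,0,0,-0.48],[0,0,-0.0018,0,0,-0.6]]]}}

```text
time_s: 21.1
ee_pos: [572.2, -48.6, 127.2]
eef_rot: [0.934, 0.358, -0.0, -0.002]
ft_force: [0.9, 4.6, 4.2]
opening: 0.156
grasp_force: 29.9
```

```bash
python3 q.py
```

```text
118.1 Mz -0.078 e6 1.236 v6 -1.00 t 21.10 [0.9 4.6 4.2]
```

>>> {"api": "move_arm", "payload": {"plan": [[[0,0,0,0,0,0],[0,0,0.0001,0,0,0.04],[0,0,0.0002,0,0,0.08],[0,0,0.0003,0,0,0.12]]]}}

```text
time_s: 21.6
ee_pos: [572.3, -48.8, 126.9]
eef_rot: [0.955, 0.296, -0.0, -0.001]
ft_force: [0.7, 3.8, 3.8]
opening: 0.157
grasp_force: 30.0
```

```bash
python3 q.py
```

```text
125.7 Mz -0.003 e6 -0.412 v6 0.33 t 21.60 [0.7 3.8 3.8]
```

>>> {"api": "move_arm", "payload": {"plan": [[[0,0,0.0001,0,0,0.04],[0,0,0.0002,0,0,0.08]]]}}

```text
time_s: 21.85
ee_pos: [572.4, -48.9, 126.8]
eef_rot: [0.967, 0.255, -0.0, -0.001]
ft_force: [1.6, 4.1, 3.2]
opening: 0.158
grasp_force: 30.0
```

```bash
python3 q.py
```

```text
130.5 Mz -0.021 e6 -0.410 v6 0.33 t 21.85 [1.6 4.1 3.2]
```

>>> {"api": "move_arm", "payload": {"plan": [[[0,0,0.0001,0,0,0.04],[0,0,0.0002,0,0,0.08]]]}}

```text
time_s: 22.1
ee_pos: [572.5, -49.0, 126.6]
eef_rot: [0.977, 0.215, -0.0, -0.001]
ft_force: [1.4, 2.6, 2.8]
opening: 0.155
grasp_force: 30.0
```

```bash
python3 q.py
```

```text
135.3 Mz 0.040 e6 -0.408 v6 0.34 t 22.10 [1.4 2.6 2.8]
```

>>> {"api": "move_arm", "payload": {"plan": [[[0,0,0.0001,0,0,0.04],[0,0,0.0002,0,0,0.08]]]}}

```text
time_s: 22.35
ee_pos: [572.5, -49.2, 126.5]
eef_rot: [0.985, 0.174, -0.0, -0.001]
ft_force: [2.0, 1.9, 1.7]
opening: 0.156
grasp_force: 30.0
```

```bash
python3 q.py
```

```text
140.1 Mz 0.074 e6 -0.387 v6 0.33 t 22.35 [2.  1.9 1.7]
```

>>> {"api": "move_arm", "payload": {"plan": [[[0,0,0.0001,0,0,0.04],[0,0,0.0002,0,0,0.08]]]}}

```text
time_s: 22.6
ee_pos: [572.6, -49.3, 126.4]
eef_rot: [0.991, 0.132, -0.0, -0.001]
ft_force: [3.2, 1.7, 2.2]
opening: 0.157
grasp_force: 30.0
```

```bash
python3 q.py
```

```text
144.9 Mz 0.095 e6 -0.350 v6 0.33 t 22.60 [3.2 1.7 2.2]
```

>>> {"api": "move_arm", "payload": {"plan": [[[0,0,0.0001,0,0,0.04],[0,0,0.0002,0,0,0.08]]]}}

```text
time_s: 22.85
ee_pos: [572.6, -49.5, 126.2]
eef_rot: [0.996, 0.091, -0.0, -0.0]
ft_force: [2.2, 0.7, 2.8]
opening: 0.161
grasp_force: 30.0
```

```bash
python3 q.py
```

```text
149.7 Mz 0.172 e6 -0.305 v6 0.33 t 22.85 [2.2 0.7 2.8]
```

>>> {"api": "move_arm", "payload": {"plan": [[[0,0,0.0001,0,0,0.04],[0,0,0.0002,0,0,0.08]]]}}

```text
time_s: 23.1
ee_pos: [572.7, -49.6, 126.1]
eef_rot: [0.999, 0.049, -0.0, -0.0]
ft_force: [1.4, -0.2, 3.7]
opening: 0.156
grasp_force: 30.0
```

```bash
python3 q.py
```

```text
154.5 Mz 0.161 e6 -0.255 v6 0.33 t 23.10 [ 1.4 -0.2  3.7]
```

Joint-6 effort is clean: flat at -0.41 until about 138°, then climbing steadily. Touch is at about 138°, so the target is about 183°. I'll continue to it.

>>> {"api": "move_arm", "payload": {"plan": [[[0,-0.0003,0.0001,0,0,0.04],[0,-0.0003,0.0002,0,0,0.08]]]}}

```text
time_s: 23.35
ee_pos: [572.7, -49.7, 126.0]
eef_rot: [1.0, 0.007, -0.0, 0.0]
ft_force: [1.8, -2.0, 2.1]
opening: 0.156
grasp_force: 30.0
```

```bash
python3 q.py
```

```text
159.3 Mz 0.248 e6 -0.198 v6 0.33 t 23.35 [ 1.8 -2.   2.1]
```

>>> {"api": "move_arm", "payload": {"plan": [[[0,0,0.0001,0,0,0.04],[0,0,0.0002,0,0,0.08]]]}}

```text
time_s: 23.6
ee_pos: [572.7, -49.8, 125.9]
eef_rot: [0.999, -0.035, -0.0, 0.0]
ft_force: [1.9, -2.3, 3.1]
opening: 0.151
grasp_force: 30.1
```

```bash
python3 q.py
```

```text
164.1 Mz 0.254 e6 -0.142 v6 0.33 t 23.60 [ 1.9 -2.3  3.1]
```

>>> {"api": "move_arm", "payload": {"plan": [[[0,0,0.0001,0,0,0.04],[0,0,0.0002,0,0,0.08],[0,0,0.0003,0,0,0.12]]]}}

```text
time_s: 23.98
ee_pos: [572.6, -50.1, 125.7]
eef_rot: [0.995, -0.097, -0.0, 0.0]
ft_force: [1.2, -4.4, 3.3]
opening: 0.158
grasp_force: 30.1
```

```bash
python3 q.py
```

```text
171.3 Mz 0.420 e6 -0.053 v6 0.33 t 23.98 [ 1.2 -4.4  3.3]
```

>>> {"api": "move_arm", "payload": {"plan": [[[0,0,0.0001,0,0,0.04],[0,0,0.0002,0,0,0.08],[0,0,0.0003,0,0,0.12]]]}}

```text
time_s: 24.35
ee_pos: [572.6, -50.3, 125.6]
eef_rot: [0.987, -0.16, -0.0, 0.001]
ft_force: [-0.7, -6.0, 4.1]
opening: 0.156
grasp_force: 30.2
```

```bash
python3 q.py
```

```text
178.5 Mz 0.501 e6 0.039 v6 0.33 t 24.35 [-0.7 -6.   4.1]
```

At 178.5°, about 40° past touch, with torque up by about 0.45 N·m, that's well inside the window. I'll release partially and lift.

>>> {"api": "move_arm", "payload": {"plan": [[[0,0,0,0,0,0],[0,0,0,0,0,0],[0,0,0,0,0,0],[0,0,0,0,0,0]]], "claw": -0.2}}

```text
time_s: 24.85
ee_pos: [572.6, -49.7, 125.3]
eef_rot: [0.987, -0.16, -0.0, -0.0]
ft_force: [0.1, 0.7, 1.3]
opening: 0.401
grasp_force: 0.0
```

>>> {"api": "move_arm", "payload": {"plan": [[[0,0,-0.02,0,0,0],[0,0,-0.07,0,0,0],[0,0,-0.14,0,0,0],[0,0,-0.2,0,0,0],[0,0,-0.2,0,0,0]]]}}

```text
time_s: 25.48
ee_pos: [573.4, -49.9, 279.9]
eef_rot: [0.987, -0.16, 0.004, 0.001]
ft_force: [-0.1, 1.3, -0.6]
opening: 0.401
grasp_force: 0.0
```

>>> {"api": "move_arm", "payload": {"plan": [[[-0.08,0,0,0,0,0],[-0.16,0,0,0,0,0],[-0.24,0,0,0,0,0],[-0.3,0,0,0,0,0],[-0.3,0,0,0,0,0]]]}}

```text
time_s: 26.1
ee_pos: [357.0, 22.4, 275.3]
eef_rot: [0.987, -0.16, -0.001, -0.0]
ft_force: [0.4, -0.8, 0.1]
opening: 0.398
grasp_force: 0.0
```

Run:
```python
from h import *
print(ctrl.get_state()['ee_pos'].round(),ctrl.get_state()['time_s'])
out=[]
for n in('top','side'):
    i=snap(n,n+'3.png')
    y,x=proj(n,tf(CR,[[0,-50,40]])[0]); o=(max(int(x)-40,0),max(int(y)-34,0)); s=5
    b=np.ascontiguousarray(cv2.resize(i[o[1]:o[1]+68,o[0]:o[0]+80,::-1],None,fx=s,fy=s,interpolation=cv2.INTER_CUBIC))
    b=np.clip((b/200.)**.6*255,0,255).astype(np.uint8)
    pts=np.array([proj(n,c)[::-1] for c in tf(CR,[[-28,-32,53],[28,-32,53],[28,32,53],[-28,32,53]])])
    cv2.polylines(b,[np.round((pts-o)*s+s/2).astype(int)],True,(255,255,0),1)
    out.append(b)
cv2.imwrite('pics/end.png',np.hstack(out))
```

```text
[357.  22. 275.] 26.1
```

View pics/end.png

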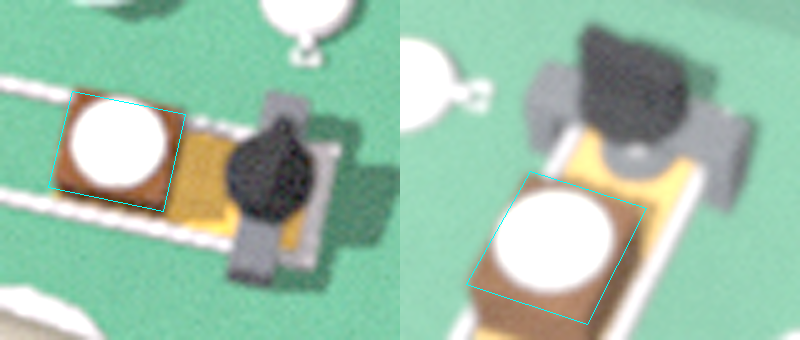

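The carrier block fills the home box in both views ((118,150) and (555,245)). The knob stays turned about 180° from the start and the watch is undisturbed, so I'm handing in.

```bash
python3 -c "
from bench import order
print(order.finish_job())"
```

```text
the job is handed in; nothing more can be done
None
```

I pushed the carrier home against the end stop, tightened the clamp to about 40° past first touch, released the knob and handed the job in at about 26 s. The judging result was not shown, and on the way I turned the knob to about 45° past touch, then backed it off past touch and retightened, to find where the foot first bites.

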